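# Cover the bowl that holds the lemon

## Robot

A 6-joint arm with a two-finger parallel gripper is mounted at the origin on a cart in front of the work surface, level with it; the furniture and walls round the work are solid. World frame = base frame: x ahead of the robot, y to its left, z up, the work surface at z = 0. Lengths are in m, angles in rad, forces in N, time in s.
With the tool pointing down it reaches from about 0.35 to 0.85 m from the base axis. Payload 8.1 kg.
Tool frame: the origin (TCP) lies on the centre line of the jaws, within the pads' length; the fingertips stand r.tip_reach ahead of it and the grasp point (between the pads) lies 8 mm behind it (r.tip_reach is the distance from the TCP to the fingertips, in m); z points along the fingers, y is the line along which they close (so a half turn about z gives the same grasp; the last joint's range is limited). The gripper opens to 85 mm and grips with 20 to 120 N. Pads are 22 mm wide; open, the fingers measure 114 mm over their backs; the gripper's body (76 mm by 85 mm) begins 54 mm behind the grasp point. The pads swing forward as they close: fully open they stand 13 mm farther back than shut.
Start: joints at [1.149, 0.13, 1.488, -0, 1.523, -0.085], TCP at [0.198, 0.566, 0.242] pointing down, gripper open.
Joint ranges: [-2.96, 2.96], [-0.89, 2.26], [0.02, 2.5], [-1.34, 4.48], [0, 2.73], [-2.66, 2.66]. Speed limits (rad/s): [2.39, 2.39, 2.79, 3.14, 3.14, 3.14].

## Interface

Orientations are given as a unit quaternion [w, x, y, z].
In Python, from plant import r gives the robot as it stands.
- The arm moves only by the tool tcp_steps, called after "Request:" as name(argument=value, ...), one argument or row to a line, values as JSON. Schema: {"type":"object","properties":{"steps":{"type":"array","items":{"type":"object","properties":{"finger_gap":{"type":"number"},"sx":{"type":"number"},"sy":{"type":"number"},"sz":{"type":"number"},"wx":{"type":"number"},"wy":{"type":"number"},"wz":{"type":"number"}},"additionalProperties":false,"required":["finger_gap"]},"minItems":1,"maxItems":10},"only":{"type":"string"},"quiet":{"type":"boolean"},"lines":{"type":"string"}},"required":["steps"],"additionalProperties":false}. steps is a list of rows, 1 to 10 of them, each an object with the fields finger_gap (the finger opening in m), sx, sy, sz (the shift in fractions of the full range, 1 being 75 cm), wx, wy, wz (a rotation vector in normalised numbers (1 is 2 rad)); a field left out counts as zero (the opening has to be given); each row is the pose to reach, as a shift and turn from the pose commanded when the call began, along the tool's axes at that moment; what a row does not reach only later rows make up. A row lasts 1/12 s, in which the tool goes at most 0.0417 m and 0.125 rad, less where a joint would pass 70% of its speed; a pose out of reach is approached as far as the arm can. The fingers move at their own pace and stop on an object; the grip force is fixed at half the most. Time passes only in rows, so rows that do not move let the fingers close. The tool returns the time, the measured TCP pose, the force, the opening and the grip force at its end. only (a regular expression) keeps the lines of the reply that match it, lines (a string "A,B") keeps lines A to B, and quiet returns only ok. Shift and turn numbers lie between -1 and 1, and a call with a number outside is refused. Input that does not fit is refused with a message, and nothing moves.
- r.get_obs(): the state, without advancing time (a new reading comes with each control period).
- r.get_image(name): name is "scene" or "top"; returns the picture (400x640x3 uint8, red, green, blue); there is no depth.
- r.camera_info(name): a dict with "fx", "fy", "cx", "cy" (pixels), "dist_coeffs" ([k1, k2, p1, p2, k3] as OpenCV has them; the pictures are not rectified), "R" (3x3) and "t" (3): a world point X has camera coordinates R X + t. Camera axes: x right, y down, z forward; pixel columns grow to the right and rows downward; lengths in m; the calibration is good to about 2 mm. A picture is of the moment at which its call begins. camera_info takes no time and is no camera call.
- r.close_job(): hands the job in; it is judged then, once.
The state is a dict: "time_s": time; "joint_pos": joint angles; "joint_vel": joint speeds; "effort": joint torques, N m; "eef_pos": TCP position; "orientation": TCP orientation; "ft_force": force on the tool from outside, world axes, zero at the start; "moment": the same for the moment, N m; "finger_gap": finger opening in m; "grip_force": force on a finger pad.
Only numpy, scipy, OpenCV 4.12 (cv2) and the standard library are available. Lean on these libraries where they do the work, as an engineer would, in place of code of your own. Each camera call takes 0.05 s, during which the arm holds its last target. There are 200 camera calls.

## Task

Put the steel lid on the mixing bowl that has the lemon in it, so that its collar drops inside the bowl and the lid sits level all round on the rim, then let go of it. Set the lid down gently rather than dropping it, keep the bowl upright and more or less where it stands, and leave the other, empty bowl alone.

Things in the scene. Friction and masses are not known exactly. Their poses are not given: they have to be found in the camera images.
- lid: Loose round steel lid, about 0.16 kg, lying right way up. Disc 196 mm across, from 10 to 16 mm above the origin (outer 18 mm: to 14 mm). Under it a collar 142 mm across, 10 mm deep, tapering to 134 mm at its lower edge, fits the bowl's mouth with about 9 mm of play each way. Black bar grip on top. Origin: centre of the collar's underside, on which it stands; z up through the grip, x along the bar.
- lid_grip (a point): Place to hold the lid: inside the bar grip, on the lid's axis, 34 mm above the lid's origin. The bar is 66 mm long along the lid's x, 20 mm wide along the lid's y (pinch it across this), and stands from 16 to 46 mm above the lid's origin; rounded edges.
- lid_seat (a point): Point on the lid's axis at the height of the disc's underside (10 mm above the lid's origin); it comes to the centre of the bowl's rim when the lid is seated.
- bowl: The mixing bowl that holds the lemon: loose, pink plastic, round, about 0.19 kg, 183 mm across the rim, 119 mm high, wall about 10 mm thick at the rim (mouth 162 mm across inside, 157 mm at 9 mm further down). Origin: centre of its underside, on the worktop; z up.
- bowl_rim (a point): Centre of the mouth of the bowl with the lemon, at rim height, 119 mm above the bowl's origin.
- spare_bowl: A second bowl of the same kind and size, empty, standing on the worktop; origin at the centre of its underside, z up. It is to be left alone.
- lemon: Yellow lemon, loose, 71 x 53 x 51 mm, lying on the floor of one bowl, well below the rim; origin on its surface (underneath it as it starts).
- oven_corner (a point): Front left corner, at worktop height, of the fixed dark green microwave oven that stands to the right of the work: keep clear of it. It is 271 mm high and reaches from here about 390 mm away from the robot (+x) and more than 0.4 m to the right (-y); the arm starts in front of it.

How it is judged:
At the end, for the whole second after the job is handed in: Lid on the lemon's bowl: centred to 14 mm, disc within 4 mm of rim height, in line with the bowl to 0.035 rad, level to 0.05. Bowl upright (0.05 rad) on the worktop, within 60 mm of its start, lemon inside; empty bowl within 30 mm of its start; lid and bowl at rest (horizontal distance between lid_seat and bowl_rim below 0.014 m and z of lid_seat in the frame of bowl_rim between -0.004 and 0.004 m and angle between the z axis of lid and the z axis of bowl, either way round below 0.035 rad and angle between each of lid, bowl's own z axis and vertical below 0.05 rad and height (world z) of bowl between -0.005 and 0.005 m and distance of bowl from where it was at the start of the episode below 0.06 m and distance of spare_bowl from where it was at the start of the episode below 0.03 m and horizontal distance between lemon and bowl below 0.08 m and z of lemon in the frame of bowl below 0.1 m and linear speed of each of lid, bowl below 0.03 m/s); the robot touches nothing.
It fails at once if the lid is dropped (it moves faster than 0.5 m/s while the fingers do not touch it) (linear speed of lid above 0.5 m/s and contact force between the fingers and lid below 0.05 N).
It fails at once if the bowl with the lemon is tipped by more than 0.35 rad (angle between bowl's own z axis and vertical above 0.35 rad).
It fails at once if the empty bowl is moved more than 30 mm (distance of spare_bowl from where it was at the start of the episode above 0.03 m).
It fails at once if the lid presses on the bowl with more than 40 N (contact force between lid and bowl above 40 N).
It also fails if it takes over 48 s, if anything falls off the work surface, if the arm or the gripper's body presses on something with over 40 N, if the wrist force passes 120 N, or if a joint passes its speed limit or range.

## Working session

There is one attempt and no reset: what is moved stays moved. The work goes in short steps, Python scripts to look and compute and a tool call to move; the robot and the scene stay as the last step left them, time stands still between calls to the robot, and variables do not carry over. Pictures are saved under pics/ and viewed, at most 10 in all, crops included, and the job is handed in when it is done.

```bash
ls; mkdir -p pics
```

Run:
```python
from plant import r
import cv2
for n in("scene","top"):
    cv2.imwrite(f"pics/{n}0.png",r.get_image(n)[:,:,::-1]); c=r.camera_info(n); print(n,c)
o=r.get_obs(); print(o["eef_pos"],o["orientation"],o["finger_gap"],r.tip_reach,o["time_s"])
```

```text
pics
plant.py
scene {'fx': 430.0091476322595, 'fy': 430.0091476322595, 'cx': 318.62721082335156, 'cy': 201.56736280482662, 'dist_coeffs': array([0.02277104, 0.        , 0.        , 0.        , 0.        ]), 'R': array([[ 0.82949403, -0.55846156, -0.00776736],
       [-0.35923988, -0.52283429, -0.77304011],
       [ 0.42765215,  0.6440225 , -0.63430959]]), 't': array([-0.4270751 ,  0.27848254,  0.91316833])}
top {'fx': 404.90328847658964, 'fy': 404.90328847658964, 'cx': 315.748152597453, 'cy': 199.75275132665544, 'dist_coeffs': array([-0.06934399,  0.        ,  0.        ,  0.        ,  0.        ]), 'R': array([[-8.30416882e-03, -9.99965334e-01,  6.09817020e-04],
       [-9.86814762e-01,  8.09637947e-03, -1.61651089e-01],
       [ 1.61640548e-01, -1.94415437e-03, -9.86847786e-01]]), 't': array([0.05192421, 0.53520357, 1.02417399])}
[0.19805871 0.56585819 0.24134579] [-2.11310780e-04  1.67594042e-01  9.85855732e-01 -8.17442795e-04] 0.08545625935423876 0.011 0.1
```

View pics/scene0.png

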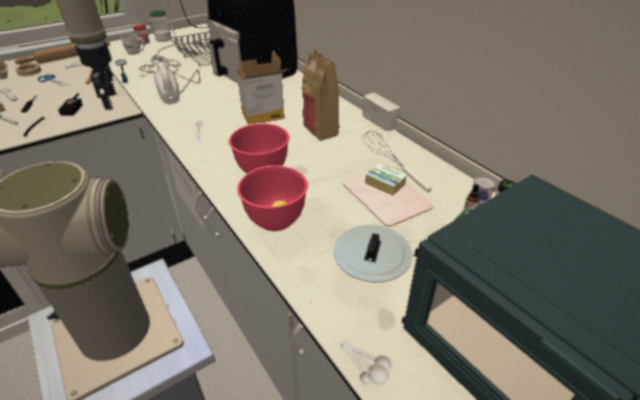

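View pics/top0.png

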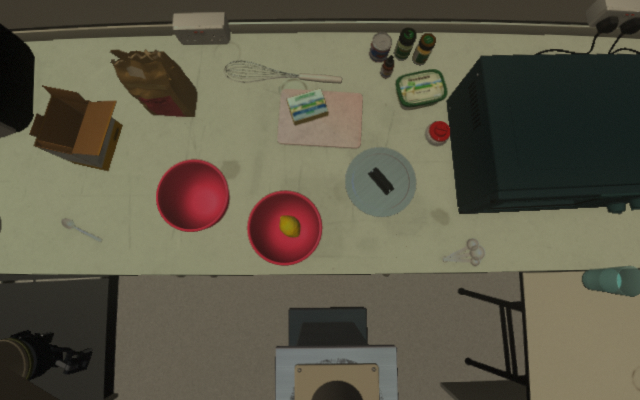

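The top view shows the lemon's bowl at (285,228), the empty bowl at (193,196) and the lid at (380,182), with its bar running down to the right. The oven's near left corner is around (460,212). The scene view shows the same bowls at (272,197) and (259,148), and the lid at (373,252).

Create h.py:
```python
import numpy as np, cv2
from scipy.optimize import least_squares, brentq
from plant import r
def rays(n,px):
    c=r.camera_info(n); K=np.array([[c["fx"],0,c["cx"]],[0,c["fy"],c["cy"]],[0,0,1]])
    u=cv2.undistortPoints(np.float64(px).reshape(-1,1,2),K,c["dist_coeffs"]).reshape(-1,2)
    R=np.array(c["R"]); return -R.T@c["t"], np.c_[u,np.ones(len(u))]@R
def plane(n,px,z):
    o,d=rays(n,px); return (o+d*((z-o[2])/d[:,2])[:,None])[:,:2]
def tri(a,b):
    o1,d1=rays("scene",[a]);o2,d2=rays("top",[b]);d1=d1[0];d2=d2[0]
    s=np.linalg.lstsq(np.c_[d1,-d2],o2-o1,rcond=None)[0]
    p,q=o1+s[0]*d1,o2+s[1]*d2; return (p+q)/2,np.linalg.norm(p-q)
def circle(p,rad=None):
    f=lambda v:np.hypot(p[:,0]-v[0],p[:,1]-v[1])-(v[2] if rad is None else rad)
    s=least_squares(f,[*p.mean(0),.09][:3 if rad is None else 2],loss="soft_l1",f_scale=.002); return s.x,np.sqrt(np.mean(s.fun**2))
def blob(m,near):
    m=cv2.morphologyEx(m.astype(np.uint8),cv2.MORPH_OPEN,np.ones((2,2)))
    cs=cv2.findContours(m,cv2.RETR_EXTERNAL,cv2.CHAIN_APPROX_NONE)[0]
    cs=[c for c in cs if cv2.contourArea(c)>30]
    return max(cs,key=lambda c:cv2.pointPolygonTest(c,near,True))
def masks(n):
    I=r.get_image(n).astype(int); R,G,B=I[...,0],I[...,1],I[...,2]
    return I,dict(pink=(R-G>60)&(B-G>-5)&(R>70),lid=(B-R>-2)&(R>70)&(R-G<10),dark=I.sum(2)<150)
```

Run:
```python
from h import *
P={"scene":dict(bowl=(272,185),spare=(259,140),lid=(350,255),grip=(373,247)),"top":dict(bowl=(265,228),spare=(193,196),lid=(362,185),grip=(381,181))}
C={}
for n in P:
    I,m=masks(n); v=I.astype(np.uint8)[:,:,::-1].copy()
    for k,q in P[n].items():
        c=blob(m[{"bowl":"pink","spare":"pink","lid":"lid","grip":"dark"}[k]],q); C[n,k]=c.reshape(-1,2)
        cv2.drawContours(v,[c],-1,(0,255,0) if k!="grip" else (0,0,255),1); print(n,k,cv2.contourArea(c),cv2.boundingRect(c))
    cv2.imwrite(f"pics/{n}1.png",v)
    if n=="scene": a=cv2.resize(v[100:300,200:460],None,fx=2,fy=2)
    else: b=cv2.resize(v[110:310,150:440],None,fx=2,fy=2)
w=max(a.shape[1],b.shape[1]); cv2.imwrite("pics/both1.png",cv2.resize(np.vstack([cv2.copyMakeBorder(x,0,0,0,w-x.shape[1],0) for x in(a,b)]),(435,600)))
np.save("C.npy",C,allow_pickle=True)
for k in("bowl","spare","lid"):
    top=C["top",k]; sc=C["scene",k].astype(float)
    if k!="lid": sc=sc[sc[:,1]<sc[:,1].min()+13]
    def f(z):
        t,_=circle(plane("top",top,z)); s,_=circle(plane("scene",sc,z),t[2]); return s-t[:2]
    z=least_squares(lambda v:f(v[0]),[.05]).x[0]; t,e=circle(plane("top",top,z)); print(k,"z",z,"c,r",t,e,"diff",f(z))
    z2=.119 if k!="lid" else .012; print("  at text z",circle(plane("top",top,z2)),f(z2))
for n in P:
    g=C[n,"grip"]; print(n,cv2.minAreaRect(g))
M=lambda n:np.mean(cv2.boxPoints(cv2.minAreaRect(C[n,"grip"])),0)
print("grip tri",tri(M("scene"),M("top")))
bx=cv2.boxPoints(cv2.minAreaRect(C["top","grip"])); q=plane("top",bx,.046); print(q); 
for i in range(2):
    d=q[i+1]-q[i]; print(np.hypot(*d),np.arctan2(d[1],d[0]))
print("oven?",plane("top",[(462,212),(458,200)],.271), r.get_obs()["time_s"])
```

```text
scene bowl 5411.5 (230, 124, 78, 107)
scene spare 5411.5 (230, 124, 78, 107)
scene lid 1104.5 (336, 234, 45, 48)
scene grip 168.0 (367, 236, 13, 25)
top bowl 4225.5 (249, 192, 74, 74)
top spare 3980.0 (157, 161, 73, 72)
top lid 159.5 (351, 170, 33, 46)
top grip 251.0 (370, 169, 24, 26)
bowl z 0.2652543472601311 c,r [0.44060918 0.11120997 0.07569448] 0.0005700613285141146 diff [-0.01126034  0.00479727]
  at text z (array([0.45424959, 0.12204277, 0.08900203]), np.float64(0.0006702976833351113)) [0.08185397 0.22329278]
spare z 0.11512354332430602 c,r [0.53633984 0.35242942 0.08945339] 0.0007422302954361671 diff [ 0.0025291  -0.00111034]
  at text z (array([0.53565577, 0.35123394, 0.08910028]), np.float64(0.0007393000378557746)) [ 0.00038132 -0.00600246]
lid z -0.004170609917560337 c,r [ 0.58898162 -0.13518904  0.07890601] 0.005356187937138195 diff [-0.07103193  0.03318322]
  at text z (array([ 0.58566781, -0.13249334,  0.07775929]), np.float64(0.005277083556258632)) [-0.07768412  0.01893367]
scene ((374.1131896972656, 248.103759765625), (9.0657958984375, 24.862258911132812), 15.945395469665527)
top ((381.94293212890625, 181.5494842529297), (27.255186080932617, 10.579647064208984), 49.08561706542969)
grip tri (array([ 0.58842717, -0.1328454 ,  0.02743863]), np.float64(0.003967468976123033))
[[ 0.60157609 -0.09484846]
 [ 0.62038105 -0.11684518]
 [ 0.5640237  -0.16243454]
 [ 0.54555343 -0.14045131]]
0.0289392901343725 -0.8634653107192528
0.07248820843144355 -2.46142810673399
oven? [[ 0.47008604 -0.25560348]
 [ 0.49539807 -0.24877989]] 0.2
```

View pics/both1.png

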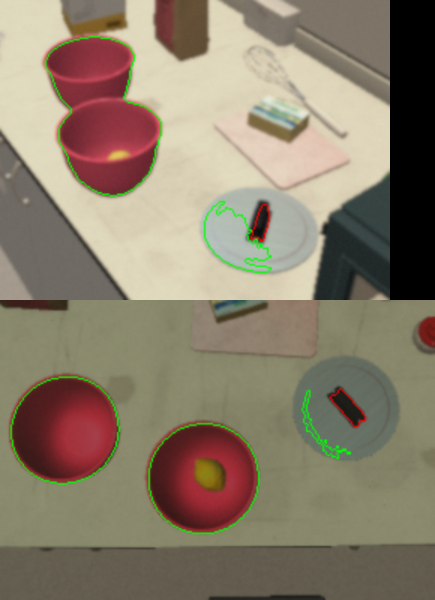

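The green outlines follow the rims well in the top view, but the two bowls merge in the scene view. The lid's colour threshold is too tight, so I'll redo both.

Run:
```python
from h import *
C=np.load("C.npy",allow_pickle=True).item()
for n,q,near,bg in(("scene",(330,225,90,60),(350,255),(330,300)),("top",(335,140,90,85),(362,185),(330,190))):
    I=cv2.imread(f"pics/{n}0.png").astype(int); x=I[...,2]-I[...,0]
    m=np.zeros(x.shape,bool); 
    a=x[near[1]-3:near[1]+4,near[0]-3:near[0]+4].mean(); b=x[bg[1]-3:bg[1]+4,bg[0]-3:bg[0]+4].mean(); print(n,a,b)
    X,Y,W,H=q; m[Y:Y+H,X:X+W]=cv2.GaussianBlur(x.astype(np.float32),(3,3),0)[Y:Y+H,X:X+W]<(a+b)/2
    c=blob(m,near); print(cv2.contourArea(c),cv2.boundingRect(c)); C[n,"lid"]=c.reshape(-1,2)
L=C["scene","lid"]; C["scene","lid"]=cv2.convexHull(L).reshape(-1,2); C["top","lid"]=cv2.convexHull(C["top","lid"]).reshape(-1,2)
s=C["scene","bowl"]; C["scene","bowl"]=s[((s[:,0]>290)&(s[:,1]>160)&(s[:,1]<188))|((s[:,0]<246)&(s[:,1]>178)&(s[:,1]<192))]
s=C["scene","spare"]; C["scene","spare"]=s[s[:,1]<140]
for k in("bowl","spare","lid"):
    top=C["top",k]; sc=C["scene",k].astype(float)
    def f(z):
        t,_=circle(plane("top",top,z)); s,e=circle(plane("scene",sc,z),t[2]); return s-t[:2]
    z=least_squares(lambda v:f(v[0]),[.08]).x[0]; print(k,"z",z,circle(plane("top",top,z)),"diff",f(z),circle(plane("scene",sc,z)))
    z2=.119 if k!="lid" else .013; print("  at text z",circle(plane("top",top,z2)),f(z2))
```

```text
scene -2.7755102040816326 34.97959183673469
3374.5 (335, 226, 78, 57)
top 2.7755102040816326 28.06122448979592
3782.5 (346, 148, 71, 70)
bowl z 0.11626822029406077 (array([0.45450438, 0.1222451 , 0.08925059]), np.float64(0.0006721700444242225)) diff [ 0.00163457 -0.00072017] (array([0.45700628, 0.12325998, 0.08817919]), np.float64(0.0007742667128064507))
  at text z (array([0.45424959, 0.12204277, 0.08900203]), np.float64(0.0006702976833351113)) [ 0.00020886 -0.00395664]
spare z 0.11510029404425777 (array([0.53634394, 0.35243659, 0.0894555 ]), np.float64(0.0007422478698550824)) diff [ 0.00253645 -0.00111516] (array([0.54028101, 0.35339799, 0.08750613]), np.float64(0.0017010648381558917))
  at text z (array([0.53565577, 0.35123394, 0.08910028]), np.float64(0.0007393000378557746)) [ 0.00037252 -0.00603722]
lid z 0.013576181544645443 (array([ 0.58774267, -0.13218407,  0.0970819 ]), np.float64(0.00029343643514940083)) diff [ 0.00048782 -0.00026614] (array([ 0.58836261, -0.13248753,  0.09640375]), np.float64(0.0003948860016653844))
  at text z (array([ 0.58786216, -0.13228072,  0.09713352]), np.float64(0.00029359248238244325)) [0.00076139 0.00023536]
```

Create go.py:
```python
import sys,numpy as np
from scipy.spatial.transform import Rotation as Ro
from plant import r
x,y,z,yaw=map(float,sys.argv[1:5]); o=r.get_obs(); w,a,b,c=o["orientation"]
R=Ro.from_quat([a,b,c,w]); yv=np.array([np.cos(yaw),np.sin(yaw),0]); zv=np.array([0,0,-1.]); T=Ro.from_matrix(np.c_[np.cross(yv,zv),yv,zv])
print("d",np.round(R.inv().apply(np.array([x,y,z])-o["eef_pos"]),4),"rv",np.round((R.inv()*T).as_rotvec(),4),"t",o["time_s"])
```

```bash
python3 go.py .588 -.132 .18 -.891
```

```text
d [-0.5987 -0.5299  0.0622] rv [-8.000e-04  1.200e-03  2.125e+00] t 0.2
```

The manual's scale: shifts go in shares of 75 cm and turns go in shares of 2 rad. Converting my numbers, -0.32 m / 0.75 = -0.4267, -0.29 m / 0.75 = -0.3867, 1.2 rad / 2 = 0.6.

Request:
tcp_steps(
  steps=[
    {"finger_gap":0.085, "sx":-0.0667, "sy":-0.06, "wz":0.06},
    {"finger_gap":0.085, "sx":-0.1067, "sy":-0.0933, "wz":0.12},
    {"finger_gap":0.085, "sx":-0.1467, "sy":-0.1267, "wz":0.18},
    {"finger_gap":0.085, "sx":-0.1867, "sy":-0.16, "wz":0.24},
    {"finger_gap":0.085, "sx":-0.2267, "sy":-0.2, "wz":0.3},
    {"finger_gap":0.085, "sx":-0.2667, "sy":-0.2333, "wz":0.36},
    {"finger_gap":0.085, "sx":-0.3067, "sy":-0.2667, "wz":0.42},
    {"finger_gap":0.085, "sx":-0.3467, "sy":-0.3, "wz":0.48},
    {"finger_gap":0.085, "sx":-0.3867, "sy":-0.3333, "wz":0.54},
    {"finger_gap":0.085, "sx":-0.4267, "sy":-0.3733, "wz":0.6},
  ],
)

```text
time_s: 1.03
eef_pos: [0.4046, 0.2022, 0.2424]
orientation: [0.0, 0.697, 0.717, 0.0]
ft_force: [1.2, -0.3, 0.6]
finger_gap: 0.0851
grip_force: 0.0
```

```bash
python3 go.py .588 -.132 .18 -.891
```

```text
d [-0.3393  0.1739  0.0624] rv [ 5.000e-04 -5.000e-04  9.192e-01] t 1.0333
```

Converted, -0.336 m / 0.75 = -0.448, -0.31 m / 0.75 = -0.4133, 0.919 rad / 2 = 0.4595.

Request:
tcp_steps(
  steps=[
    {"finger_gap":0.085, "sx":-0.04, "sy":0.0227, "wz":0.05},
    {"finger_gap":0.085, "sx":-0.0933, "sy":0.0467, "wz":0.1},
    {"finger_gap":0.085, "sx":-0.1333, "sy":0.0667, "wz":0.15},
    {"finger_gap":0.085, "sx":-0.1867, "sy":0.0933, "wz":0.2},
    {"finger_gap":0.085, "sx":-0.2267, "sy":0.12, "wz":0.25},
    {"finger_gap":0.085, "sx":-0.28, "sy":0.1467, "wz":0.3},
    {"finger_gap":0.085, "sx":-0.32, "sy":0.1667, "wz":0.35},
    {"finger_gap":0.085, "sx":-0.3733, "sy":0.1907, "wz":0.4},
    {"finger_gap":0.085, "sx":-0.4133, "sy":0.2133, "wz":0.45},
    {"finger_gap":0.085, "sx":-0.448, "sy":0.2307, "sz":0.04, "wz":0.4595},
  ],
)

```text
time_s: 1.87
eef_pos: [0.5924, -0.1297, 0.2187]
orientation: [0.003, 0.943, 0.333, 0.004]
ft_force: [1.5, -1.1, 1.1]
finger_gap: 0.0852
grip_force: 0.0
```

Request:
tcp_steps(
  steps=[
    {"finger_gap":0.085, "sz":0.04},
    {"finger_gap":0.085, "sz":0.04},
  ],
)

```text
time_s: 2.03
eef_pos: [0.5847, -0.1264, 0.1748]
orientation: [-0.003, 0.942, 0.335, -0.004]
ft_force: [-1.8, 0.5, -1.6]
finger_gap: 0.0848
grip_force: 0.0
```

```bash
python3 go.py .588 -.132 .1 -.891
```

Run:
```python
from h import *
a=[r.get_image(n)[:,:,::-1] for n in("scene","top")]
cv2.imwrite("pics/both2.png",np.vstack([cv2.resize(a[0][80:300,260:500],None,fx=1.5,fy=1.35),cv2.resize(a[1][90:280,300:500],(360,290))]))
```

```text
d [-0.0005  0.0071  0.0747] rv [-0.0091  0.0062  0.0033] t 2.0333
```

View pics/both2.png

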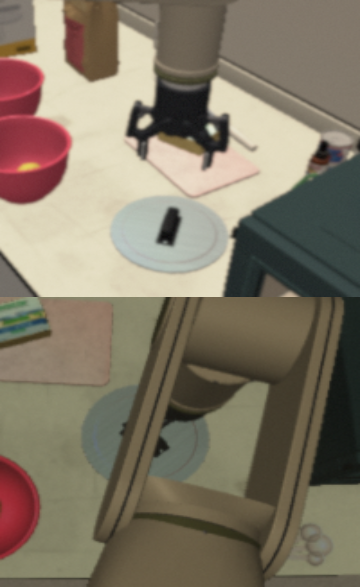

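The gripper hangs above the lid, its fingers on either side of the bar at (168,225) in the crop. The arm stays clear of the oven. I'll let it settle, then go down.

Converted, 0.07 m / 0.75 = 0.0933, 0.05 m / 0.75 = 0.0667.

Request:
tcp_steps(
  steps=[
    {"finger_gap":0.085, "sy":0.008, "sz":0.04},
    {"finger_gap":0.085, "sy":0.008, "sz":0.0667},
    {"finger_gap":0.085, "sy":0.008, "sz":0.0933},
    {"finger_gap":0.085, "sy":0.008, "sz":0.0933},
    {"finger_gap":0.085, "sy":0.008, "sz":0.0933},
  ],
)

```text
time_s: 2.55
eef_pos: [0.5921, -0.1295, 0.1138]
orientation: [0.0, 0.942, 0.337, 0.0]
ft_force: [0.6, 0.0, -0.1]
finger_gap: 0.0848
grip_force: 0.0
```

```bash
python3 go.py .588 -.132 .031 -.891
```

```text
d [-0.0048 -0.0006  0.0828] rv [ 0.0001 -0.0002  0.0075] t 2.55
```

Converted, 0.081 m / 0.75 = 0.108, -0.005 m / 0.75 = -0.0067, 0.007 rad / 2 = 0.0035.

Request:
tcp_steps(
  steps=[
    {"finger_gap":0.085, "sx":-0.0067, "sz":0.0267, "wz":0.0035},
    {"finger_gap":0.085, "sx":-0.0067, "sz":0.0533, "wz":0.0035},
    {"finger_gap":0.085, "sx":-0.0067, "sz":0.08, "wz":0.0035},
    {"finger_gap":0.085, "sx":-0.0067, "sz":0.096, "wz":0.0035},
    {"finger_gap":0.085, "sx":-0.0067, "sz":0.1067, "wz":0.0035},
    {"finger_gap":0.085, "sx":-0.0067, "sz":0.108, "wz":0.0035},
    {"finger_gap":0.085, "sx":-0.0067, "sz":0.108, "wz":0.0035},
  ],
)

```text
time_s: 3.13
eef_pos: [0.5888, -0.1336, 0.0325]
orientation: [0.0, 0.943, 0.333, 0.0]
ft_force: [0.9, -0.0, -0.1]
finger_gap: 0.0854
grip_force: 0.0
```

```bash
python3 go.py .588 -.132 .031 -.891
```

```text
d [ 0.0004 -0.0017  0.0015] rv [ 0.0009 -0.0006 -0.0007] t 3.1333
```

Run:
```python
from h import *
a=r.get_image("scene")[:,:,::-1]
cv2.imwrite("pics/s3.png",cv2.resize(a[180:300,310:450],None,fx=3,fy=3,interpolation=cv2.INTER_CUBIC))
```

```text
(no output)
```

View pics/s3.png

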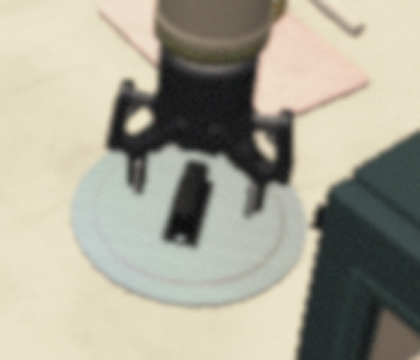

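The fingers straddle the bar, and their midpoint (195,200) is about on the bar's centre (188,203). Closing.

Request:
tcp_steps(
  steps=[
    {"finger_gap":0.0},
    {"finger_gap":0.0},
    {"finger_gap":0.0},
    {"finger_gap":0.0},
    {"finger_gap":0.0},
    {"finger_gap":0.0},
    {"finger_gap":0.0},
    {"finger_gap":0.0},
  ],
)

```text
time_s: 3.85
eef_pos: [0.5884, -0.1337, 0.0318]
orientation: [0.0, 0.943, 0.333, 0.0]
ft_force: [0.1, 0.3, 2.5]
finger_gap: 0.019
grip_force: 60.2
```

Request:
tcp_steps(
  steps=[
    {"finger_gap":0.0, "sz":-0.0133},
    {"finger_gap":0.0, "sz":-0.04},
    {"finger_gap":0.0, "sz":-0.0667},
    {"finger_gap":0.0, "sz":-0.1067},
    {"finger_gap":0.0, "sz":-0.1467},
    {"finger_gap":0.0, "sz":-0.1867},
    {"finger_gap":0.0, "sz":-0.2133},
    {"finger_gap":0.0, "sz":-0.2267},
    {"finger_gap":0.0, "sz":-0.2267},
  ],
)

```text
time_s: 4.6
eef_pos: [0.5895, -0.134, 0.2047]
orientation: [0.001, 0.943, 0.333, 0.002]
ft_force: [-0.1, -0.7, -1.5]
finger_gap: 0.0192
grip_force: 59.6
```

```bash
python3 go.py .4545 .1215 .2 -.891
```

```text
d [ 0.0554 -0.2836  0.0037] rv [ 0.0041 -0.0027 -0.0009] t 4.6
```

Converted, -0.282 m / 0.75 = -0.376, -0.272 m / 0.75 = -0.3627.

Request:
tcp_steps(
  steps=[
    {"finger_gap":0, "sx":0.004, "sy":-0.02},
    {"finger_gap":0, "sx":0.0133, "sy":-0.06},
    {"finger_gap":0, "sx":0.0213, "sy":-0.1067},
    {"finger_gap":0, "sx":0.0307, "sy":-0.1533},
    {"finger_gap":0, "sx":0.04, "sy":-0.2},
    {"finger_gap":0, "sx":0.0493, "sy":-0.2467},
    {"finger_gap":0, "sx":0.0573, "sy":-0.2933},
    {"finger_gap":0, "sx":0.0653, "sy":-0.3333},
    {"finger_gap":0, "sx":0.0707, "sy":-0.3627},
    {"finger_gap":0, "sx":0.0733, "sy":-0.376},
  ],
)

```text
time_s: 5.43
eef_pos: [0.4512, 0.1225, 0.199]
orientation: [-0.001, 0.943, 0.334, -0.002]
ft_force: [-0.6, 0.0, -2.1]
finger_gap: 0.0187
grip_force: 59.6
```

Request:
tcp_steps(
  steps=[
    {"finger_gap":0},
    {"finger_gap":0},
    {"finger_gap":0},
  ],
)

```text
time_s: 5.68
eef_pos: [0.4539, 0.1196, 0.2006]
orientation: [0.0, 0.943, 0.333, -0.001]
ft_force: [-0.6, -0.4, -1.3]
finger_gap: 0.019
grip_force: 59.6
```

```bash
python3 go.py .4545 .1215 .16 -.891
```

Run:
```python
from h import *
a=[r.get_image(n)[:,:,::-1] for n in("scene","top")]
for n,i in zip(("scene","top"),a): cv2.imwrite(f"pics/{n}4.png",i)
cv2.imwrite("pics/both4.png",np.vstack([cv2.resize(a[0][60:260,180:400],(440,300)),cv2.resize(a[1][140:300,200:400],(440,300))]))
```

```text
d [ 0.0017 -0.0011  0.0406] rv [-0.0001  0.0013 -0.0014] t 5.6833
```

View pics/both4.png

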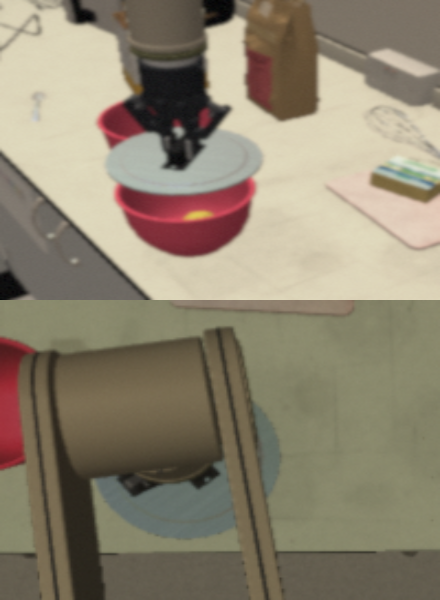

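The lid is held level above the lemon's bowl (scene crop, disc centred at about (185,160)). The top view is partly hidden by the arm. I'll measure the lid in the hand from the parts of its outline that are visible.

Run:
```python
from h import *
def lidpts(f,box,near,bgdiff=17):
    I=cv2.imread(f).astype(int); X,Y,W,H=box; x=cv2.GaussianBlur((I[...,2]-I[...,0]).astype(np.float32),(3,3),0)
    m=np.zeros(x.shape,bool); m[Y:Y+H,X:X+W]=((x<bgdiff)&(I.sum(2)>200))[Y:Y+H,X:X+W]
    c=blob(m,near).reshape(-1,2); print(cv2.boundingRect(c)); return c
s=lidpts("pics/scene4.png",(230,135,85,60),(250,172)); s=cv2.convexHull(s).reshape(-1,2); print(s[s[:,1]<155].tolist()[:8])
s=s[s[:,1]>165]                      # near half of the disc
t=lidpts("pics/top4.png",(243,210,86,60),(280,262)); t=cv2.convexHull(t).reshape(-1,2); t=t[(t[:,1]>245)&(t[:,0]>246)&(t[:,0]<305)]
for z in(.179,.181,.183):
    print(z,circle(plane("scene",s,z),.0972),circle(plane("scene",s,z)),circle(plane("top",t,z),.0972))
print(r.get_obs()["eef_pos"])
```

```text
(234, 146, 78, 45)
[[289, 146], [296, 149], [302, 152], [305, 154], [248, 152], [254, 149], [288, 146]]
(244, 227, 64, 42)
0.179 (array([0.45938826, 0.12149904]), np.float64(0.00044546471918157396)) (array([0.45905652, 0.12095567, 0.09669755]), np.float64(0.00039144587845313557)) (array([0.45565812, 0.11891663]), np.float64(0.00021277569637331994))
0.181 (array([0.45829877, 0.11922497]), np.float64(0.0005221951093764232)) (array([0.4577652 , 0.11833572, 0.09638169]), np.float64(0.0003901667899710284)) (array([0.45567623, 0.11868784]), np.float64(0.0001971011230705798))
0.183 (array([0.45720391, 0.11695349]), np.float64(0.0006184118081285719)) (array([0.45647387, 0.11571577, 0.09606582]), np.float64(0.000388887705822945)) (array([0.45569431, 0.1184591 ]), np.float64(0.00018290822522046155))
[0.45416567 0.11942314 0.20091988]
```

Converted, 0.055 m / 0.75 = 0.0733, 0.052 m / 0.75 = 0.0693.

```bash
python3 go.py .4530 .1227 .146 -.891
```

```text
d [ 0.0012 -0.0033  0.0549] rv [-0.0001  0.0008 -0.0024] t 5.7833
```

Request:
tcp_steps(
  steps=[
    {"finger_gap":0, "sx":0.0053, "sy":-0.0027},
    {"finger_gap":0, "sx":0.0053, "sy":-0.0027, "sz":0.0133},
    {"finger_gap":0, "sx":0.0053, "sy":-0.0027, "sz":0.0267},
    {"finger_gap":0, "sx":0.0053, "sy":-0.0027, "sz":0.04},
    {"finger_gap":0, "sx":0.0053, "sy":-0.0027, "sz":0.0533},
    {"finger_gap":0, "sx":0.0053, "sy":-0.0027, "sz":0.0627},
    {"finger_gap":0, "sx":0.0053, "sy":-0.0027, "sz":0.0693},
    {"finger_gap":0, "sx":0.0053, "sy":-0.0027, "sz":0.0733},
    {"finger_gap":0, "sx":0.0053, "sy":-0.0027, "sz":0.0733},
  ],
)

```text
time_s: 6.53
eef_pos: [0.4552, 0.1244, 0.1455]
orientation: [-0.0, 0.943, 0.333, -0.001]
ft_force: [0.5, 0.3, -2.1]
finger_gap: 0.019
grip_force: 59.6
```

```bash
python3 go.py .4530 .1227 .141 -.891
```

```text
d [-0.0028 -0.0001  0.0045] rv [-0.0006  0.0011 -0.001 ] t 6.5333
```

Converted, 0.0035 m / 0.75 = 0.0047, -0.003 m / 0.75 = -0.004.

Request:
tcp_steps(
  steps=[
    {"finger_gap":0, "sx":-0.004, "sz":0.0013},
    {"finger_gap":0, "sx":-0.004, "sz":0.0027},
    {"finger_gap":0, "sx":-0.004, "sz":0.004},
    {"finger_gap":0, "sx":-0.004, "sz":0.0047},
    {"finger_gap":0, "sx":-0.004, "sz":0.0047},
  ],
)

```text
time_s: 6.95
eef_pos: [0.4534, 0.1226, 0.143]
orientation: [0.0, 0.943, 0.333, 0.0]
ft_force: [0.6, 1.1, -2.0]
finger_gap: 0.0186
grip_force: 59.6
```

```bash
python3 go.py .4530 .1227 .141 -.891
```

Run:
```python
from h import *
a=r.get_image("scene")[:,:,::-1]; cv2.imwrite("pics/s5.png",cv2.resize(a[120:250,210:340],None,fx=4,fy=4,interpolation=cv2.INTER_CUBIC))
```

```text
d [-0.0003 -0.0004  0.002 ] rv [ 0.0001 -0.0003 -0.001 ] t 6.95
```

View pics/s5.png

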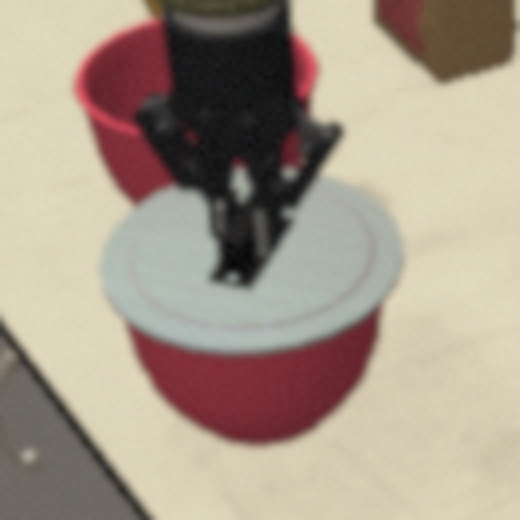

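The disc sits evenly over the bowl in the crop, and nothing is touching yet (fz is still just the lid's weight). I'll feel down to the rim.

Converted, 0.0015 m / 0.75 = 0.002, 0.001 m / 0.75 = 0.0013.

Request:
tcp_steps(
  steps=[
    {"finger_gap":0, "sz":0.0007},
    {"finger_gap":0, "sz":0.0013},
    {"finger_gap":0, "sz":0.002},
    {"finger_gap":0, "sz":0.002},
  ],
  only="pos|force",
)

```text
eef_pos: [0.4533, 0.1226, 0.1412]
ft_force: [-0.2, 0.8, -1.3]
grip_force: 59.6
```

Request:
tcp_steps(
  steps=[
    {"finger_gap":0, "sz":0.0005},
    {"finger_gap":0, "sz":0.0011},
    {"finger_gap":0, "sz":0.0011},
  ],
  only="pos|force",
)

```text
eef_pos: [0.4534, 0.1226, 0.1406]
ft_force: [-0.2, -0.7, -1.7]
grip_force: 59.7
```

Converted, 0.0008 m / 0.75 = 0.0011, 0.0004 m / 0.75 = 0.0005.

Request:
tcp_steps(
  steps=[
    {"finger_gap":0, "sz":0.0005},
    {"finger_gap":0, "sz":0.0011},
    {"finger_gap":0, "sz":0.0011},
  ],
  only="pos|ft_force",
)

```text
eef_pos: [0.4535, 0.1226, 0.1404]
ft_force: [-2.3, -1.5, 4.0]
```

Request:
tcp_steps(
  steps=[
    {"finger_gap":0, "sz":0.0005},
    {"finger_gap":0, "sz":0.0008},
    {"finger_gap":0, "sz":0.0008},
  ],
  only="pos|ft_force",
)

```text
eef_pos: [0.4536, 0.1226, 0.1403]
ft_force: [-5.2, -1.3, 10.3]
```

Converted, -0.0008 m / 0.75 = -0.0011, -0.0004 m / 0.75 = -0.0005.

Request:
tcp_steps(
  steps=[
    {"finger_gap":0, "sz":-0.0005},
    {"finger_gap":0, "sz":-0.0011},
    {"finger_gap":0, "sz":-0.0011},
  ],
  only="pos|ft_force",
)

```text
eef_pos: [0.4537, 0.1227, 0.1404]
ft_force: [-0.7, -0.2, 3.6]
```

Request:
tcp_steps(
  steps=[
    {"finger_gap":0.03},
    {"finger_gap":0.045},
    {"finger_gap":0.06},
    {"finger_gap":0.085},
    {"finger_gap":0.085},
    {"finger_gap":0.085},
    {"finger_gap":0.085},
  ],
)

```text
time_s: 8.92
eef_pos: [0.4533, 0.1226, 0.1399]
orientation: [-0.0, 0.943, 0.333, -0.0]
ft_force: [0.6, -0.4, 0.1]
finger_gap: 0.0851
grip_force: 0.0
```

Request:
tcp_steps(
  steps=[
    {"finger_gap":0.085, "sz":-0.0133},
    {"finger_gap":0.085, "sz":-0.04},
    {"finger_gap":0.085, "sz":-0.08},
    {"finger_gap":0.085, "sz":-0.12},
    {"finger_gap":0.085, "sz":-0.16},
    {"finger_gap":0.085, "sz":-0.2},
    {"finger_gap":0.085, "sz":-0.2267},
    {"finger_gap":0.085, "sz":-0.2267},
  ],
)

```text
time_s: 9.58
eef_pos: [0.4553, 0.1229, 0.3167]
orientation: [0.001, 0.943, 0.333, 0.005]
ft_force: [0.3, 0.1, 0.8]
finger_gap: 0.085
grip_force: 0.0
```

Run:
```python
from h import *
a=[r.get_image(n)[:,:,::-1] for n in("scene","top")]
for n,i in zip(("scene","top"),a): cv2.imwrite(f"pics/{n}6.png",i)
cv2.imwrite("pics/both6.png",np.vstack([cv2.resize(a[0][110:250,200:350],(450,350)),cv2.resize(a[1][180:280,210:370],(450,250))]))
```

```text
(no output)
```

View pics/both6.png

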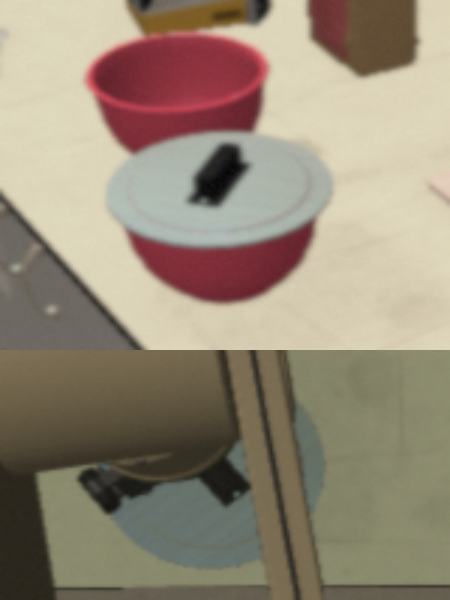

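The lid lies on the bowl, seemingly level, with the gripper clear. I'll check the centre, height and circularity of its outline before handing in.

Run:
```python
from h import *
I=cv2.imread("pics/scene6.png").astype(int); x=cv2.GaussianBlur((I[...,2]-I[...,0]).astype(np.float32),(3,3),0)
m=np.zeros(x.shape,bool); m[158:212,230:318]=((x<17)&(I.sum(2)>200))[158:212,230:318]
c=blob(m,(250,180)).reshape(-1,2); h=cv2.convexHull(c).reshape(-1,2); print(cv2.boundingRect(c))
for z in(.115,.119,.121,.123,.127): print(z,circle(plane("scene",h,z)))
I=cv2.imread("pics/top6.png").astype(int); x=cv2.GaussianBlur((I[...,2]-I[...,0]).astype(np.float32),(3,3),0)
m=((x<17)&(I.sum(2)>200)); m[:,:240]=m[:,335:]=0; m[:180]=0; m[272:]=0
c=blob(m,(275,262)).reshape(-1,2); t=cv2.convexHull(c).reshape(-1,2); t=t[(t[:,1]>245)&(t[:,0]>252)&(t[:,0]<300)]; print(len(t),circle(plane("top",t,.121),.0972))
```

```text
(236, 164, 76, 46)
0.115 (array([0.46113768, 0.12790947, 0.09742821]), np.float64(0.0004774240703435445))
0.119 (array([0.45878716, 0.12312434, 0.09685186]), np.float64(0.00047459959928840593))
0.121 (array([0.45761191, 0.12073178, 0.09656369]), np.float64(0.00047318736632678035))
0.123 (array([0.45643665, 0.11833922, 0.09627552]), np.float64(0.00047177513661666423))
0.127 (array([0.45408613, 0.11355409, 0.09569917]), np.float64(0.00046895067695508285))
7 (array([0.45511428, 0.1209176 ]), np.float64(0.00020336886104491283))
```

Request:
tcp_steps(
  steps=[
    {"finger_gap":0.085},
    {"finger_gap":0.085},
    {"finger_gap":0.085},
  ],
  lines="1,2",
)

```text
time_s: 9.93
eef_pos: [0.4527, 0.1225, 0.3086]
```

```bash
python3 -c "
from plant import r
print(r.close_job())"
```

```text
the job is handed in; nothing more can be done
None
```

The lid is on the lemon's bowl, centred to about 2 mm and at rim height by camera measurement, released and handed in at about 10 s; the hand-in returned no verdict.

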